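# Line up reagent bottles by height

## Task

Line up the four amber reagent bottles by height on the four ring marks of the mat, one upright in the middle of each ring, with the tallest next to the red block and the shortest at the other end. Do not tip any bottle over, and leave the glass beaker where it stands.

Things in the scene. Friction and masses are not known exactly. Their poses are not given: they have to be found in the camera images.
- bottle_a: Shortest of the four bottles: round amber plastic bottle with a white label band and a yellow screw cap. 60 mm tall over the cap, body 40 mm in diameter, cap 34 mm in diameter and 22 mm high; below the cap a neck 8 mm narrower than the cap, and the shoulder starts 30 mm below the top. About 60 g. Starts upright on the table. Origin: centre of its underside; z up. Round, so its yaw does not matter; best gripped across the cap from above
- bottle_b: Second shortest bottle: round amber plastic bottle with a white label band and a blue screw cap. 80 mm tall over the cap, body 46 mm in diameter, cap 38 mm in diameter and 22 mm high; below the cap a neck 8 mm narrower than the cap, and the shoulder starts 30 mm below the top. About 100 g. Starts upright on the table. Origin: centre of its underside; z up. Round, so its yaw does not matter; best gripped across the cap from above
- bottle_c: Second tallest bottle: round amber plastic bottle with a white label band and a purple screw cap. 100 mm tall over the cap, body 52 mm in diameter, cap 42 mm in diameter and 22 mm high; below the cap a neck 8 mm narrower than the cap, and the shoulder starts 30 mm below the top. About 160 g. Starts upright on the table. Origin: centre of its underside; z up. Round, so its yaw does not matter; best gripped across the cap from above
- bottle_d: Tallest of the four bottles: round amber plastic bottle with a white label band and a black screw cap. 120 mm tall over the cap, body 58 mm in diameter, cap 46 mm in diameter and 22 mm high; below the cap a neck 8 mm narrower than the cap, and the shoulder starts 30 mm below the top. About 240 g. Starts upright on the table. Origin: centre of its underside; z up. Round, so its yaw does not matter; best gripped across the cap from above
- mark_1: End mark, number 1 in a straight row of four (1, 2, 3, 4 in order, 80 mm apart from centre to centre): flat white ring, 66 mm in diameter, with a white centre dot, printed on a dark blue-grey mat (80 x 400 mm, 10 mm thick, fixed on the table). Origin: centre of the ring on the mat's top face, 10 mm above the table; y runs along the row from mark 4 towards mark 1, z up
- mark_2: Inner mark, number 2 in a straight row of four (1, 2, 3, 4 in order, 80 mm apart from centre to centre): flat white ring, 66 mm in diameter, with a white centre dot, printed on a dark blue-grey mat (80 x 400 mm, 10 mm thick, fixed on the table). Origin: centre of the ring on the mat's top face, 10 mm above the table; y runs along the row from mark 4 towards mark 1, z up
- mark_3: Inner mark, number 3 in a straight row of four (1, 2, 3, 4 in order, 80 mm apart from centre to centre): flat white ring, 66 mm in diameter, with a white centre dot, printed on a dark blue-grey mat (80 x 400 mm, 10 mm thick, fixed on the table). Origin: centre of the ring on the mat's top face, 10 mm above the table; y runs along the row from mark 4 towards mark 1, z up
- mark_4: End mark, number 4 in a straight row of four (1, 2, 3, 4 in order, 80 mm apart from centre to centre): flat white ring, 66 mm in diameter, with a white centre dot, printed on a dark blue-grey mat (80 x 400 mm, 10 mm thick, fixed on the table). Origin: centre of the ring on the mat's top face, 10 mm above the table; y runs along the row from mark 4 towards mark 1, z up
- red_block: Red plastic block, 80 x 30 mm and 25 mm high, fixed on the mat at one end of the row, 62 mm from the nearest mark's centre (beyond mark 1 or beyond mark 4, it varies); a white block of the same size stands at the other end. Origin: centre of its underside; its 30 mm side lies along the row
- beaker: Small empty clear glass beaker, 52 mm in diameter, 62 mm tall, standing among the bottles, as does a low white dish (64 mm in diameter, 22 mm high); the six stand in a loose row along y, their centres at least 95 mm apart. It is to stay where it is. Origin: centre of its underside

How it is judged (in metres and radians):
At the end, for the whole second after the job is handed in: From the red block onwards the marks carry the tallest, second tallest, second shortest and shortest bottle, each within 15 mm of its mark's centre, standing on the mat, upright within 0.12 rad, released and at rest; the beaker is upright and within 25 mm of its start (((horizontal distance between red_block and mark_1 below 0.1 m and horizontal distance between bottle_a and mark_4 below 0.015 m and horizontal distance between bottle_b and mark_3 below 0.015 m and horizontal distance between bottle_c and mark_2 below 0.015 m and horizontal distance between bottle_d and mark_1 below 0.015 m) or (horizontal distance between red_block and mark_4 below 0.1 m and horizontal distance between bottle_a and mark_1 below 0.015 m and horizontal distance between bottle_b and mark_2 below 0.015 m and horizontal distance between bottle_c and mark_3 below 0.015 m and horizontal distance between bottle_d and mark_4 below 0.015 m)) and height (world z) of bottle_a between 0.006 and 0.015 m and angle between each of bottle_a, bottle_b, bottle_c, bottle_d's own z axis and vertical below 0.12 rad and linear speed of each of bottle_a, bottle_b, bottle_c, bottle_d below 0.02 m/s and angular speed of each of bottle_a, bottle_b, bottle_c, bottle_d below 0.3 rad/s and height (world z) of bottle_b between 0.006 and 0.015 m and height (world z) of bottle_c between 0.006 and 0.015 m and height (world z) of bottle_d between 0.006 and 0.015 m and distance of beaker from where it was at the start of the episode below 0.025 m and angle between beaker's own z axis and vertical below 0.2 rad); the robot touches nothing.
It fails at once if a bottle is tipped over (angle between any of bottle_a, bottle_b, bottle_c, bottle_d's own z axis and vertical above 0.7 rad).
It fails at once if the glass beaker is knocked away or over (distance of beaker from where it was at the start of the episode above 0.05 m or angle between beaker's own z axis and vertical above 0.7 rad).
It also fails if it takes over 104 s, if anything falls off the work surface, if the arm or the gripper's body presses on something with over 40 N, if the wrist force passes 120 N, or if a joint passes its speed limit or range.

## Robot

A 6-joint arm with a two-finger parallel gripper is mounted at the origin on the work surface. World frame = base frame: x ahead of the robot, y to its left, z up, the work surface at z = 0. Lengths are in mm, angles in rad, forces in N, time in s.
With the tool pointing down it reaches from about 400 to 825 mm from the base axis. Payload 7 kg.
Tool frame: the origin (TCP) lies at the very end of the fingers, on their centre line; the grasp point (between the pads) lies behind it (r.grip_point_offset is the z of the grasp point in the tool frame, in mm); z points along the fingers, y is the direction in which the jaws open and shut (so a half turn about z gives the same grasp; the last joint's range is limited). The gripper opens to 88 mm and grips with 3 to 60 N. Pads are 19 mm wide; open, the fingers measure 130 mm over their backs; the gripper's body (78 mm by 193 mm) begins 47 mm behind the grasp point.
Start: joints at [-1.026, 0.359, 0.012, 0, -1.224, -0.288], TCP at [171.415, -652.849, 226.561] pointing down, gripper open.
Joint ranges: [-3.07, 3.07], [-1.43, 2.12], [-1.02, 1.25], [-3.03, 1.67], [-3.05, -0], [-3.03, 3.03]. Speed limits (rad/s): [2.39, 2.39, 3.01, 3.14, 3.14, 3.14].

## Interface

Orientations are given as a unit quaternion [w, x, y, z].
In Python, from rig import sensors, camera, calibration, r gives the robot as it stands. The module is installed in compiled form; this text tells all that it offers.
- The arm moves only by the tool servo_tool, never from a script. Its argument "plan" is a list of rows, each a list of 3 entries, a list of its own where there are three numbers: the closure in counts, from 0 (fully open) to 255 (shut), then the shift along the tool's x, y, z in m, then the turn about the tool's z in degrees. A call has 1 to 12 rows; each row shifts and turns the commanded pose from where the row before left it, along the tool's axes as they then stand; what a row does not reach is not made up. A row lasts 1/12 s, in which the tool goes at most 41.7 mm and 7.16 degrees, less where a joint would pass 70% of its speed; a pose out of reach is approached as far as the arm can. A call is refused whole if a number of a shift passes 0.0417 or a number of a turn 7.16, either way. A call with a gripper value outside its range is refused whole. The fingers move at their own pace and stop on an object; "grip_force" is the grip in N (left out, the last holds). Time passes only in rows, so rows that do not move let the fingers close. It gives the time, the measured TCP pose, the force and the opening at its end, in the units of the state.
- sensors.sense(): the state, without advancing time (a new reading comes with each control period).
- camera(name): name is "side" or "top" or "wrist"; returns the picture (420x560x3 uint8, blue, green, red); there is no depth.
- calibration(name): a dict with "fov_y" (degrees; the focal length in pixels is half the picture's height over the tangent of half this angle, whatever the lens; pixels are square), "cx", "cy" (the principal point, pixels), "pose" (4x4, takes a point from camera to world coordinates); the wrist camera has in their place "hand_eye" (4x4, takes a point from camera to tool coordinates, whose origin is the TCP and whose axes are the flange's). Camera axes: x right, y down, z forward; pixel columns grow to the right and rows downward; lengths in mm; the calibration is good to about 2 mm. A picture is of the moment at which its call begins: read the wrist's pose just before it. calibration takes no time and is no camera call.
- r.job_done(): hands the job in, once; it reports no verdict.
The state is a dict: "clock": time; "joint_positions": joint angles; "joint_velocities": joint speeds; "tau": joint torques, N m; "ee_pos": TCP position; "tcp_rot": TCP orientation; "force": force on the tool from outside, world axes, zero at the start; "moment": the same for the moment, N m; "opening": finger opening in mm.
Only numpy, scipy, OpenCV 4.12 (cv2) and the standard library are available. Lean on these libraries where they do the work, as an engineer would, in place of code of your own. Each camera call takes 0.05 s, during which the arm holds its last target.

## Working session

There is one attempt and no reset: what is moved stays moved. The work goes in short steps, Python scripts to look and compute and a tool call to move; the robot and the scene stay as the last step left them, time stands still between calls to the robot, and variables do not carry over. Pictures are saved under pics/ and viewed, and the job is handed in when it is done.

Besides the shell and the picture viewer there is one more tool, called by a JSON object that holds its "name" and its "arguments", one argument or row to a line. servo_tool: Moves the arm, as the interface text tells. Its arguments: {"type":"object","properties":{"plan":{"type":"array","items":{"type":"array"}},"grip_force":{"type":"number"}},"required":["plan"]}

```bash
mkdir -p pics; ls; python3 - <<'E'
from rig import sensors, camera, calibration, r
import cv2, numpy as np
np.set_printoptions(precision=3,suppress=True)
print(sensors.sense(), r.grip_point_offset)
for n in("side","top","wrist"):
    cv2.imwrite(f"pics/{n}0.png",camera(n)); print(n,calibration(n))
E
```

```text
pics
{'clock': 0.0, 'joint_positions': array([-1.026,  0.359,  0.011, -0.   , -1.224, -0.288]), 'joint_velocities': array([-0.001,  0.001,  0.001,  0.   ,  0.   ,  0.002]), 'tau': array([  0.   , -58.272,  29.307,   6.998,   0.007,  -0.   ]), 'ee_pos': array([ 171.303, -652.412,  225.63 ]), 'tcp_rot': array([-0.   , -0.128,  0.992,  0.001]), 'force': array([-0.863,  0.631,  0.602]), 'moment': array([0.024, 0.011, 0.006]), 'opening': 87.27870664421752} -18.8
side {'fov_y': 48.12316892595519, 'cx': 278.8227803259534, 'cy': 204.93901559958357, 'pose': array([[ -0.806,  -0.286,   0.518,  23.011],
       [ -0.592,   0.406,  -0.697, 710.343],
       [ -0.011,  -0.868,  -0.496, 569.301],
       [  0.   ,   0.   ,   0.   ,   1.   ]])}
top {'fov_y': 55.02903554716044, 'cx': 278.2143098927687, 'cy': 208.84261936050595, 'pose': array([[ -0.003,  -0.993,   0.114, 435.121],
       [ -0.999,   0.006,   0.031, -15.989],
       [ -0.032,  -0.114,  -0.993, 861.078],
       [  0.   ,   0.   ,   0.   ,   1.   ]])}
wrist {'fov_y': 63.15928293171883, 'cx': 278.2188841418029, 'cy': 203.86902298445887, 'hand_eye': array([[  -0.001,   -0.966,   -0.259,   68.82 ],
       [   1.   ,   -0.001,   -0.   ,    0.081],
       [   0.   ,   -0.259,    0.966, -157.697],
       [   0.   ,    0.   ,    0.   ,    1.   ]])}
```

View pics/top0.png

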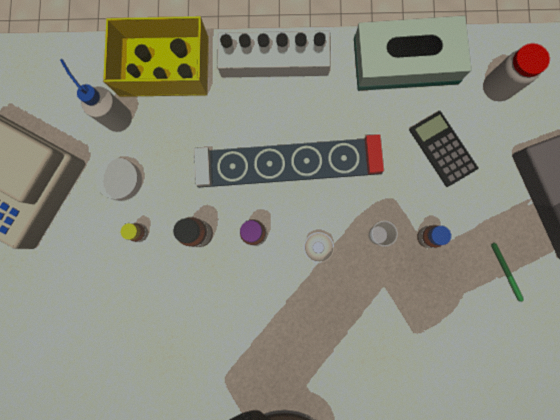

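View pics/side0.png

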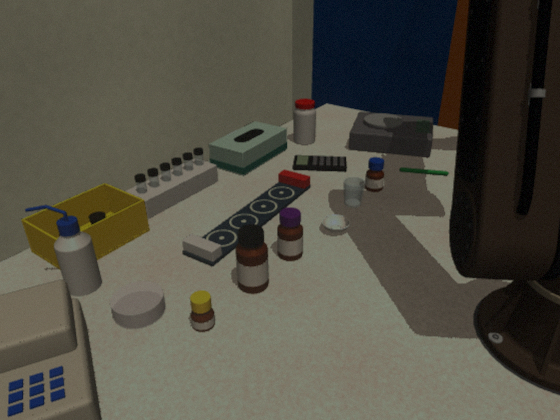

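The top view shows the rings at about (232,166), (269,164), (307,161) and (343,157). The red block is at the right end (374,155) and the white block at the left. The caps are yellow (130,231), black (190,231), purple (251,232) and blue (440,235), with the dish at (319,245) and the beaker at (383,234).

```bash
cat > h.py <<'E'
from rig import sensors, camera, calibration, r
import cv2, numpy as np
np.set_printoptions(precision=1,suppress=True)
def ray(c,u,v,P):
    f=210/np.tan(np.radians(c["fov_y"])/2)
    d=P[:3,:3]@np.array([(u-c["cx"])/f,(v-c["cy"])/f,1.]); return P[:3,3],d
def onz(name,u,v,z,P=None):
    c=calibration(name); o,d=ray(c,u,v,c["pose"] if P is None else P)
    return o+d*(z-o[2])/d[2]
def wristP(s):
    from scipy.spatial.transform import Rotation as R
    q=s["tcp_rot"];T=np.eye(4);T[:3,:3]=R.from_quat([q[1],q[2],q[3],q[0]]).as_matrix();T[:3,3]=s["ee_pos"]
    return T@calibration("wrist")["hand_eye"]
def blobs(m,amin=40):
    n,l,st,ce=cv2.connectedComponentsWithStats(m.astype(np.uint8))
    return [(st[i,4],ce[i],st[i,:4]) for i in range(1,n) if st[i,4]>=amin]
E
python3 - <<'E'
from h import *
im=cv2.imread("pics/top0.png"); hsv=cv2.cvtColor(im,cv2.COLOR_BGR2HSV); H,S,V=cv2.split(hsv)
roi=np.zeros(H.shape,bool); roi[200:262,100:470]=1
for n,m,z in [("yellow",(abs(H.astype(int)-28)<6)&(S>150),60),("blue",(abs(H.astype(int)-112)<12)&(S>130),80),("purple",(H>130)&(H<165)&(S>80),100),("dark",(V<75),120)]:
    for a,c,b in blobs(m&roi): print(n,a,c,b,onz("top",*c,z))
m=((im.min(2)>120)); 
sub=np.zeros(H.shape,bool); sub[135:190,212:365]=1
for a,c,b in blobs(m&sub,3): print("ring",a,c,b,onz("top",*c,10))
# red
m=((H<8)|(H>172))&(S>150)&(V>80); r2=np.zeros(H.shape,bool); r2[125:185,360:390]=1
for a,c,b in blobs(m&r2): print("red",a,c,b,onz("top",*c,30))
cv2.imwrite("pics/topcrop.png",cv2.resize(im[120:265,100:470],None,fx=2.1,fy=2.1,interpolation=cv2.INTER_CUBIC))
E
```

```text
yellow 200 [128.5 231. ] [121 224  16  15] [484.  310.8  60. ]
blue 281 [440.6 235.1] [432 226  19  19] [ 472.4 -301.9   80. ]
purple 369 [250.6 230.8] [240 220  22  22] [481.   60.5 100. ]
dark 647 [189.4 230.1] [174 218  33  28] [481.6 172.2 120. ]
dark 43 [260.7 228.4] [254 220  11  21] [484.2  39.9 120. ]
dark 45 [140.9 228.9] [135 224  10  12] [484.2 263.2 120. ]
dark 138 [428.6 234.8] [422 226  18  20] [ 471.  -265.7  120. ]
ring 1366 [271.1 139.6] [212 135 153  15] [684.2  25.9  10. ]
ring 188 [343.5 157.7] [329 143  30  30] [ 642.4 -129.5   10. ]
ring 192 [306.5 160.7] [292 146  30  30] [636.7 -50.1  10. ]
ring 179 [269.1 163.3] [255 149  30  29] [631.7  30.3  10. ]
ring 172 [232.3 166.1] [218 152  30  29] [626.4 110.   10. ]
ring 21 [343.6 157.3] [341 155   6   5] [ 643.4 -129.8   10. ]
ring 20 [306.1 160.1] [304 158   5   5] [638.1 -49.4  10. ]
ring 21 [269. 163.] [267 161   5   5] [632.5  30.5  10. ]
ring 21 [232.  165.8] [230 164   5   5] [627.1 110.4  10. ]
ring 1324 [304.5 184.6] [212 176 153  14] [584.7 -45.5  10. ]
red 532 [374.1 153.4] [366 135  17  38] [ 646.  -190.9   30. ]
```

View pics/topcrop.png

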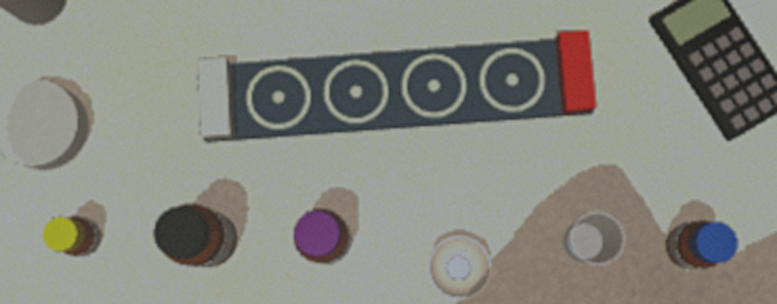

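View pics/wrist0.png

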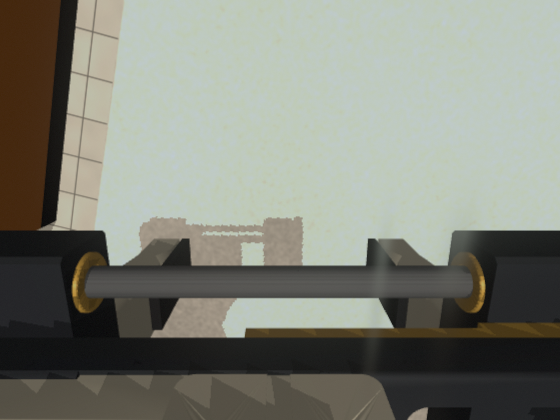

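The measured ring spacing is 80 mm, as it should be. I still need the black cap's true centre, because its mask merges with the dark body, so I'll cross-check the caps in the side view.

```bash
python3 - <<'E'
from h import *
im=cv2.imread("pics/top0.png"); hsv=cv2.cvtColor(im,cv2.COLOR_BGR2HSV); H,S,V=[a.astype(int) for a in cv2.split(hsv)]
m=(im.max(2)<85)&(im[...,2].astype(int)-im[...,0]<12)
sub=np.zeros(H.shape,bool); sub[205:255,165:215]=1
for a,c,b in blobs(m&sub,30): 
    print(a,c,b)
    u0=b[0]+12; print("left-edge fit", onz("top",u0,b[1]+b[3]/2,120))
im2=cv2.imread("pics/side0.png");hsv=cv2.cvtColor(im2,cv2.COLOR_BGR2HSV); H,S,V=[a.astype(int) for a in cv2.split(hsv)]
roi=np.zeros(H.shape,bool); roi[150:340,180:400]=1
rr=cv2.cvtColor(im2,cv2.COLOR_BGR2GRAY)
md=(V<60)&(im2[...,2].astype(int)-im2[...,0]<12)
for n,mm,z in [("yellow",(abs(H-28)<7)&(S>130),60),("blue",(abs(H-112)<12)&(S>130),80),("purple",(H>130)&(H<168)&(S>80),100),("dark",md,120)]:
    for a,c,b in blobs(mm&roi,50):
        if b[2]<60: print(n,a,c,b,"mid-cap",onz("side",*c,z-10))
cv2.imwrite("pics/bk.png",cv2.resize(im[200:262,150:280],None,fx=6,fy=6,interpolation=cv2.INTER_NEAREST))
E
```

```text
503 [186.2 230.4] [174 218  26  25]
left-edge fit [480.9 178.5 120. ]
yellow 383 [200.4 301.4] [190 291  21  23] mid-cap [481.4 312.9  50. ]
blue 155 [376.1 163.6] [369 158  15  13] mid-cap [ 468. -300.   70.]
purple 333 [289.8 216.8] [280 208  20  19] mid-cap [477.6  63.3  90. ]
dark 108 [384.  151.1] [358 150  42   5] mid-cap [ 448.9 -296.2  110. ]
dark 65 [187.4 156.1] [183 153  10   8] mid-cap [823.6   1.5 110. ]
dark 640 [321.8 163.6] [293 155  54  17] mid-cap [ 534.9 -147.1  110. ]
dark 108 [375.5 166.4] [369 161  15  11] mid-cap [ 426.7 -204.4  110. ]
dark 159 [281.1 192.5] [271 188  21  10] mid-cap [529.2  21.3 110. ]
dark 182 [263.2 205.9] [252 201  23  11] mid-cap [525.1  86.5 110. ]
dark 237 [221.7 237.3] [209 231  25  14] mid-cap [516.7 216.2 110. ]
```

View pics/bk.png

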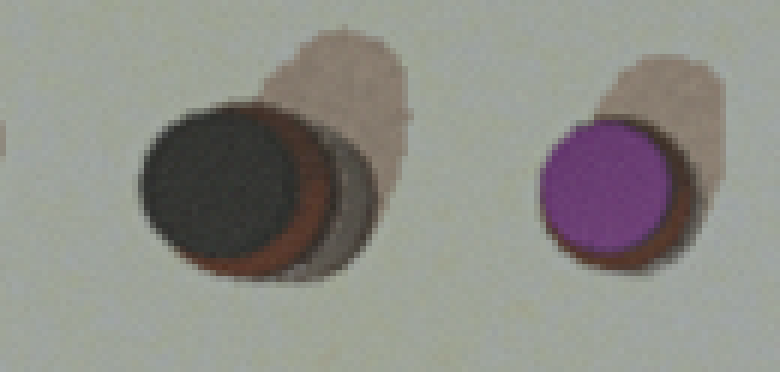

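Black cap centre is at about (186.4,230.4), giving (481,178). The two views agree to about 3 mm. I'll turn the tool so the jaws open along x, across the rows.

{"name": "servo_tool", "arguments": {
  "plan": [
    [0, [0, 0, 0], -7],
    [0, [0, 0, 0], -7],
    [0, [0, 0, 0], -7],
    [0, [0, 0, 0], -7],
    [0, [0, 0, 0], -7],
    [0, [0, 0, 0], -7],
    [0, [0, 0, 0], -7],
    [0, [0, 0, 0], -7],
    [0, [0, 0, 0], -7],
    [0, [0, 0, 0], -7],
    [0, [0, 0, 0], -5.3],
    [0, [0, 0, 0], 0]
  ],
  "grip_force": 30
}}

```text
clock: 1.15
ee_pos: [171.4, -652.7, 226.2]
tcp_rot: [-0.0, 0.709, -0.706, -0.0]
force: [-0.6, -0.6, 0.7]
opening: 87.4
```

{"name": "servo_tool", "arguments": {
  "plan": [
    [0, [-0.015, -0.013, 0], 0],
    [0, [-0.03, -0.026, 0], 0],
    [0, [-0.03, -0.026, 0], 0],
    [0, [-0.03, -0.026, 0], 0],
    [0, [-0.03, -0.026, 0], 0],
    [0, [-0.03, -0.026, 0], 0],
    [0, [-0.03, -0.026, 0], 0],
    [0, [-0.03, -0.026, 0], 0],
    [0, [-0.03, -0.026, 0], 0],
    [0, [-0.03, -0.026, 0], 0],
    [0, [-0.03, -0.026, 0], 0],
    [0, [-0.03, -0.026, 0], 0]
  ]
}}

```text
clock: 2.15
ee_pos: [471.2, -306.0, 226.8]
tcp_rot: [0.0, -0.706, 0.708, -0.0]
force: [1.3, -1.3, 0.5]
opening: 87.6
```

{"name": "servo_tool", "arguments": {
  "plan": [
    [0, [-0.006, 0, 0.02], 0],
    [0, [0, 0, 0.03], 0],
    [0, [0, 0, 0], 0],
    [0, [0, 0, 0], 0]
  ]
}}

```text
clock: 2.48
ee_pos: [469.4, -301.4, 175.7]
tcp_rot: [-0.001, -0.707, 0.708, 0.002]
force: [-0.1, 0.1, 1.0]
opening: 87.9
```

```bash
python3 - <<'E'
from h import *
s=sensors.sense(); print(s["ee_pos"],s["joint_positions"])
im=camera("wrist"); cv2.imwrite("pics/w1.png",im)
hsv=cv2.cvtColor(im,cv2.COLOR_BGR2HSV); H,S,V=[a.astype(int) for a in cv2.split(hsv)]
for a,c,b in blobs((abs(H-112)<12)&(S>130),200): print(a,c,b,onz("wrist",*c,80,wristP(s)))
E
```

```text
[ 469.4 -301.4  175.7] [-0.2  0.2 -0.3  0.  -1.   0.2]
1712 [273.8 202.4] [251 180  47  46] [ 473.1 -303.9   80. ]
```

View pics/w1.png

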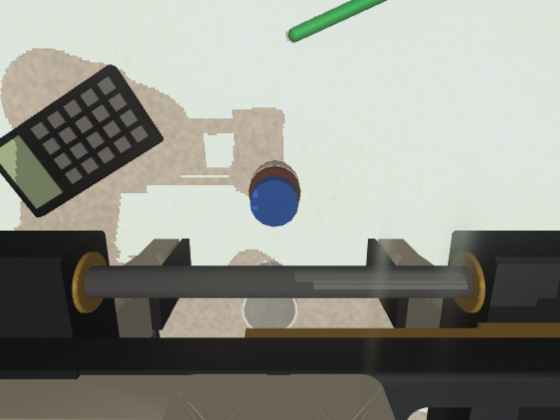

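The wrist view puts the blue cap at pixel (274,202), which is (473,-304) and agrees with the top view. The beaker is visible well aside, at (270,310). Descending to TCP z 54.

{"name": "servo_tool", "arguments": {
  "plan": [
    [0, [0.0015, -0.0025, 0.02], 0],
    [0, [0, 0, 0.03], 0],
    [0, [0, 0, 0.03], 0],
    [0, [0, 0, 0.025], 0],
    [0, [0, 0, 0.012], 0],
    [0, [0, 0, 0.0045], 0],
    [0, [0, 0, 0], 0],
    [0, [0, 0, 0], 0]
  ]
}}

```text
clock: 3.2
ee_pos: [473.9, -304.1, 56.7]
tcp_rot: [0.0, -0.707, 0.707, -0.001]
force: [0.0, 0.6, 0.7]
opening: 87.3
```

{"name": "servo_tool", "arguments": {
  "plan": [
    [255, [0, 0, 0], 0],
    [255, [0, 0, 0], 0],
    [255, [0, 0, 0], 0],
    [255, [0, 0, 0], 0],
    [255, [0, 0, 0], 0],
    [255, [0, 0, 0], 0],
    [255, [0, 0, 0], 0],
    [255, [0, 0, 0], 0]
  ]
}}

```text
clock: 3.87
ee_pos: [472.8, -303.3, 55.0]
tcp_rot: [0.0, 0.707, -0.707, -0.0]
force: [0.3, 0.1, -0.2]
opening: 39.8
```

{"name": "servo_tool", "arguments": {
  "plan": [
    [255, [0, 0, 0], 0],
    [255, [0, 0, 0], 0],
    [255, [0, 0, -0.005], 0],
    [255, [0, 0, -0.015], 0],
    [255, [0, 0, -0.025], 0],
    [255, [0, 0, -0.03], 0],
    [255, [0, 0, -0.03], 0],
    [255, [0, 0, -0.03], 0],
    [255, [0, 0, -0.01], 0],
    [255, [0, 0, 0], 0]
  ]
}}

```text
clock: 4.7
ee_pos: [474.4, -303.9, 203.8]
tcp_rot: [-0.001, 0.707, -0.707, 0.003]
force: [0.4, -0.9, -1.3]
opening: 37.1
```

Force z is down about 1 N and the opening is 37, so the bottle is held. Carrying it to ring 3 from red, at (632,30).

{"name": "servo_tool", "arguments": {
  "plan": [
    [255, [-0.015, -0.0071, 0], 0],
    [255, [-0.03, -0.0142, 0], 0],
    [255, [-0.03, -0.0142, 0], 0],
    [255, [-0.03, -0.0142, 0], 0],
    [255, [-0.03, -0.0142, 0], 0],
    [255, [-0.03, -0.0142, 0], 0],
    [255, [-0.03, -0.0142, 0], 0],
    [255, [-0.03, -0.0142, 0], 0],
    [255, [-0.03, -0.0142, 0], 0],
    [255, [-0.03, -0.0142, 0], 0],
    [255, [-0.03, -0.0142, 0], 0],
    [255, [-0.019, -0.0094, 0], 0]
  ]
}}

```text
clock: 5.7
ee_pos: [631.6, 33.4, 198.4]
tcp_rot: [0.001, 0.708, -0.707, -0.001]
force: [0.5, -0.8, -0.8]
opening: 37.3
```

{"name": "servo_tool", "arguments": {
  "plan": [
    [255, [0, 0, 0.03], 0],
    [255, [0, 0, 0.03], 0],
    [255, [0, 0, 0.03], 0],
    [255, [0, 0, 0], 0],
    [255, [0, 0, 0], 0],
    [255, [0, 0, 0], 0]
  ]
}}

```text
clock: 6.2
ee_pos: [632.1, 30.6, 111.2]
tcp_rot: [-0.0, 0.707, -0.707, 0.0]
force: [0.5, -0.2, -0.1]
opening: 37.4
```

```bash
python3 - <<'E'
from h import *
s=sensors.sense(); print(s["ee_pos"],s["force"],s["opening"])
im=camera("top"); cv2.imwrite("pics/t1.png",im); cv2.imwrite("pics/s1.png",camera("side"))
w=camera("wrist"); cv2.imwrite("pics/w2.png",w); print(sensors.sense()["ee_pos"])
E
```

```text
[632.1  30.6 111.2] [ 0.5 -0.2 -0.1] 37.35761599569837
[632.5  30.9 112.2]
```

View pics/s1.png

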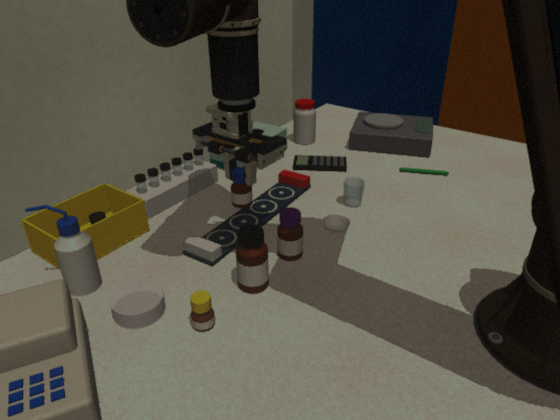

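View pics/w2.png

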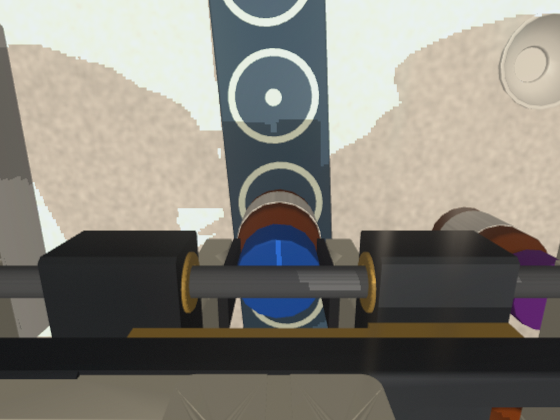

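The bottle hangs upright in the grip. The wrist view shows the ring dot at (273,97), which I'll use to refine the ring positions.

```bash
python3 - <<'E'
from h import *
s=sensors.sense(); P=wristP(s)
print("dot",onz("wrist",273,97,10,P)); print("ring2c?",onz("wrist",280,204,10,P)); print("cap", onz("wrist",279.5,272,112+26,P))
E
```

```text
dot [637.3 -49.   10. ]
ring2c? [632.1  31.5  10. ]
cap [632.4  26.8 138. ]
```

{"name": "servo_tool", "arguments": {
  "plan": [
    [255, [0, 0, 0.015], 0],
    [255, [0, 0, 0.015], 0],
    [255, [0, 0, 0.008], 0],
    [255, [0, 0, 0.004], 0],
    [255, [0, 0, 0.003], 0],
    [255, [0, 0, 0.001], 0],
    [255, [0, 0, 0], 0],
    [255, [0, 0, 0], 0]
  ]
}}

```text
clock: 7.02
ee_pos: [631.8, 30.9, 65.0]
tcp_rot: [-0.001, 0.707, -0.707, 0.0]
force: [-0.6, 0.3, 2.0]
opening: 37.3
```

Contact with the mat: force z rose to +2 N. Releasing and retreating.

{"name": "servo_tool", "arguments": {
  "plan": [
    [200, [0, 0, 0], 0],
    [120, [0, 0, 0], 0],
    [0, [0, 0, 0], 0],
    [0, [0, 0, 0], 0],
    [0, [0, 0, 0], 0],
    [0, [0, 0, 0], 0],
    [0, [0, 0, 0], 0],
    [0, [0, 0, 0], 0]
  ]
}}

```text
clock: 7.68
ee_pos: [631.2, 30.8, 64.0]
tcp_rot: [0.0, 0.707, -0.707, -0.0]
force: [-0.5, -0.1, 0.2]
opening: 78.3
```

{"name": "servo_tool", "arguments": {
  "plan": [
    [0, [0, 0, -0.01], 0],
    [0, [0, 0, -0.02], 0],
    [0, [0, 0, -0.03], 0],
    [0, [0, 0, -0.03], 0],
    [0, [0, 0, -0.03], 0],
    [0, [0, 0, -0.03], 0],
    [0, [0, 0, -0.01], 0]
  ]
}}

```text
clock: 8.27
ee_pos: [633.2, 30.8, 230.4]
tcp_rot: [-0.003, 0.707, -0.707, 0.002]
force: [1.0, 0.7, 2.1]
opening: 87.5
```

{"name": "servo_tool", "arguments": {
  "plan": [
    [0, [-0.012, 0.012, 0], 0],
    [0, [-0.022, 0.023, 0], 0],
    [0, [-0.023, 0.024, 0], 0],
    [0, [-0.023, 0.024, 0], 0],
    [0, [-0.023, 0.024, 0], 0],
    [0, [-0.022, 0.022, 0], 0],
    [0, [-0.015, 0.016, 0], 0],
    [0, [-0.007, 0.007, 0], 0],
    [0, [0, 0, 0], 0],
    [0, [0, 0, 0], 0]
  ]
}}

```text
clock: 9.1
ee_pos: [479.4, 178.0, 224.7]
tcp_rot: [-0.0, 0.708, -0.707, 0.0]
force: [0.3, -0.7, 0.2]
opening: 87.6
```

```bash
python3 - <<'E'
from h import *
s=sensors.sense(); print(s["ee_pos"])
im=camera("wrist"); cv2.imwrite("pics/w3.png",im)
t=camera("top"); cv2.imwrite("pics/t3.png",t)
m=(im.max(2)<70)&(im[...,2].astype(int)-im[...,0]<12); m[235:]=0
for a,c,b in blobs(m,200): print(a,c,b,onz("wrist",*c,120,wristP(s)))
hsv=cv2.cvtColor(t,cv2.COLOR_BGR2HSV); H,S,V=[a.astype(int) for a in cv2.split(hsv)]
for a,c,b in blobs((abs(H-112)<12)&(S>130),100): print(a,c,b,onz("top",*c,90))
E
```

```text
[479.4 178.  224.7]
2510 [276.  203.6] [248 175  56  58] [482.  178.9 120. ]
413 [ 51.1 232.5] [  0 231 104   4] [665.1 203.5 120. ]
315 [520.1 232.5] [481 231  79   4] [283.8 202.8 120. ]
290 [82.1 88.5] [61 60 34 43] [771.7 405.5  90. ]
272 [266.7 154.5] [258 146  19  18] [630.9  30.7  90. ]
```

View pics/w3.png

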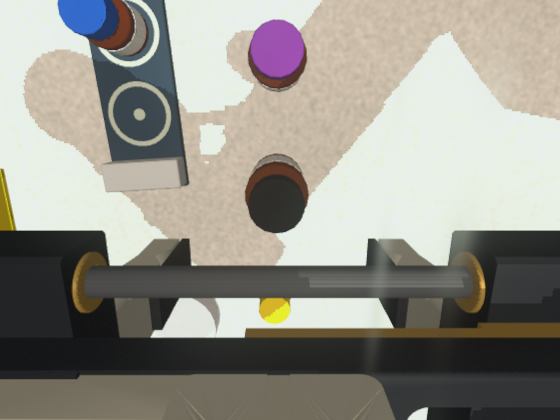

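Bottle b measures (631,31) on ring (632,30). The black cap at (276,204) gives (482,179). Descending to z 94 and gripping.

{"name": "servo_tool", "arguments": {
  "plan": [
    [0, [0, -0.002, 0.02], 0],
    [0, [0, 0, 0.035], 0],
    [0, [0, 0, 0.035], 0],
    [0, [0, 0, 0.025], 0],
    [0, [0, 0, 0.012], 0],
    [0, [0, 0, 0.0045], 0],
    [0, [0, 0, 0], 0],
    [0, [0, 0, 0], 0]
  ],
  "grip_force": 40
}}

```text
clock: 9.87
ee_pos: [482.1, 177.5, 93.0]
tcp_rot: [0.0, -0.707, 0.707, -0.0]
force: [0.5, 0.2, 0.1]
opening: 87.6
```

{"name": "servo_tool", "arguments": {
  "plan": [
    [255, [0, 0, 0], 0],
    [255, [0, 0, 0], 0],
    [255, [0, 0, 0], 0],
    [255, [0, 0, 0], 0],
    [255, [0, 0, 0], 0],
    [255, [0, 0, 0], 0],
    [255, [0, 0, 0], 0],
    [255, [0, 0, 0], 0],
    [255, [0, 0, 0], 0],
    [255, [0, 0, 0], 0]
  ]
}}

```text
clock: 10.7
ee_pos: [481.3, 177.8, 92.7]
tcp_rot: [-0.0, 0.707, -0.707, 0.0]
force: [0.1, -0.4, 1.3]
opening: 45.1
```

{"name": "servo_tool", "arguments": {
  "plan": [
    [255, [0, 0, -0.005], 0],
    [255, [0, 0, -0.015], 0],
    [255, [0, 0, -0.025], 0],
    [255, [0, 0, -0.03], 0],
    [255, [0, 0, -0.03], 0],
    [255, [0, 0, -0.03], 0],
    [255, [0, 0, -0.01], 0],
    [255, [0, 0, 0], 0]
  ]
}}

```text
clock: 11.37
ee_pos: [482.4, 178.5, 240.7]
tcp_rot: [-0.003, 0.707, -0.707, 0.0]
force: [-0.8, -0.6, -1.9]
opening: 45.4
```

{"name": "servo_tool", "arguments": {
  "plan": [
    [255, [0.0126, -0.0065, 0], 0],
    [255, [0.026, -0.0137, 0], 0],
    [255, [0.026, -0.0137, 0], 0],
    [255, [0.026, -0.0137, 0], 0],
    [255, [0.026, -0.0137, 0], 0],
    [255, [0.026, -0.0137, 0], 0],
    [255, [0.026, -0.0137, 0], 0],
    [255, [0.026, -0.0137, 0], 0],
    [255, [0.026, -0.0137, 0], 0],
    [255, [0.026, -0.0137, 0], 0],
    [255, [0.026, -0.0137, 0], 0],
    [255, [0.02, -0.0105, 0], 0]
  ]
}}

```text
clock: 12.37
ee_pos: [635.1, -116.7, 235.0]
tcp_rot: [-0.001, -0.707, 0.707, 0.001]
force: [0.1, 0.4, -1.3]
opening: 45.9
```

{"name": "servo_tool", "arguments": {
  "plan": [
    [255, [0.015, -0.0075, 0], 0],
    [255, [0, 0, 0.01], 0],
    [255, [0, 0, 0.03], 0],
    [255, [0, 0, 0.03], 0],
    [255, [0, 0, 0.03], 0],
    [255, [0, 0, 0.01], 0],
    [255, [0, 0, 0], 0],
    [255, [0, 0, 0], 0],
    [255, [0, 0, 0], 0]
  ]
}}

```text
clock: 13.12
ee_pos: [643.9, -129.7, 129.3]
tcp_rot: [-0.001, 0.707, -0.707, 0.001]
force: [0.5, -0.4, -1.2]
opening: 45.1
```

{"name": "servo_tool", "arguments": {
  "plan": [
    [255, [0, 0, 0.01], 0],
    [255, [0, 0, 0.008], 0],
    [255, [0, 0, 0.004], 0],
    [255, [0, 0, 0.002], 0],
    [255, [0, 0, 0.001], 0],
    [255, [0, 0, 0.001], 0],
    [255, [0, 0, 0], 0],
    [255, [0, 0, 0], 0]
  ]
}}

```text
clock: 13.78
ee_pos: [642.6, -130.0, 102.7]
tcp_rot: [0.0, 0.707, -0.707, 0.0]
force: [-3.8, 1.5, 6.1]
opening: 45.0
```

Contact felt (+6 N). Releasing.

{"name": "servo_tool", "arguments": {
  "plan": [
    [200, [0, 0, 0], 0],
    [120, [0, 0, 0], 0],
    [0, [0, 0, 0], 0],
    [0, [0, 0, 0], 0],
    [0, [0, 0, 0], 0],
    [0, [0, 0, 0], 0],
    [0, [0, 0, 0], 0],
    [0, [0, 0, 0], 0],
    [0, [0, 0, 0], 0]
  ]
}}

```text
clock: 14.53
ee_pos: [642.8, -129.8, 101.5]
tcp_rot: [-0.0, 0.707, -0.707, -0.0]
force: [-0.8, -0.2, 0.7]
opening: 85.5
```

{"name": "servo_tool", "arguments": {
  "plan": [
    [0, [0, 0, -0.01], 0],
    [0, [0, 0, -0.02], 0],
    [0, [0, 0, -0.03], 0],
    [0, [0, 0, -0.03], 0],
    [0, [0, 0, -0.03], 0],
    [0, [0, 0, -0.01], 0]
  ]
}}

```text
clock: 15.03
ee_pos: [644.8, -130.3, 237.9]
tcp_rot: [-0.002, 0.707, -0.707, 0.003]
force: [0.4, -0.1, 0.8]
opening: 87.4
```

{"name": "servo_tool", "arguments": {
  "plan": [
    [0, [-0.013, 0.011, 0], 0],
    [0, [-0.024, 0.02, 0], 0],
    [0, [-0.027, 0.023, 0], 0],
    [0, [-0.027, 0.023, 0], 0],
    [0, [-0.027, 0.023, 0], 0],
    [0, [-0.027, 0.023, 0], 0],
    [0, [-0.024, 0.02, 0], 0],
    [0, [-0.015, 0.013, 0], 0],
    [0, [-0.008, 0.007, 0.01], 0],
    [0, [0, 0, 0.01], 0],
    [0, [0, 0, 0], 0],
    [0, [0, 0, 0], 0]
  ]
}}

```text
clock: 16.03
ee_pos: [479.8, 61.7, 211.4]
tcp_rot: [0.0, 0.707, -0.707, -0.0]
force: [0.5, 0.3, 0.8]
opening: 87.6
```

```bash
python3 - <<'E'
from h import *
s=sensors.sense(); print(s["ee_pos"])
im=camera("wrist"); cv2.imwrite("pics/w4.png",im)
t=camera("top"); cv2.imwrite("pics/t4.png",t)
hsv=cv2.cvtColor(im,cv2.COLOR_BGR2HSV); H,S,V=[a.astype(int) for a in cv2.split(hsv)]
m=(H>130)&(H<168)&(S>80); m[235:]=0
for a,c,b in blobs(m,200): print(a,c,b,onz("wrist",*c,100,wristP(s)))
m=(t.max(2)<85)&(t[...,2].astype(int)-t[...,0]<12); q=np.zeros(m.shape,bool); q[120:185,310:365]=1
for a,c,b in blobs(m&q,200): print(a,c,b,onz("top",*c,130))
E
```

```text
[479.8  61.7 211.4]
2057 [276.9 197.4] [252 171  51  53] [481.5  59.1 100. ]
485 [349.6 143.5] [338 131  25  26] [ 639.9 -125.4  130. ]
```

View pics/t4.png

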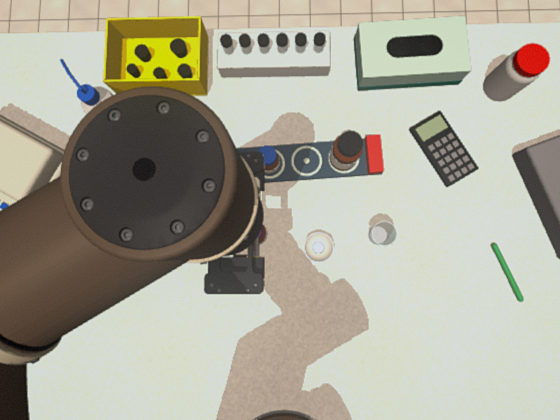

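Black now stands on the ring by red, at about (640,-126) with the cap side included in the mask. Purple is at (481,60). Descending to z 74.

{"name": "servo_tool", "arguments": {
  "plan": [
    [0, [0.002, -0.0015, 0.02], 0],
    [0, [0, 0, 0.035], 0],
    [0, [0, 0, 0.035], 0],
    [0, [0, 0, 0.03], 0],
    [0, [0, 0, 0.012], 0],
    [0, [0, 0, 0.005], 0],
    [0, [0, 0, 0], 0],
    [0, [0, 0, 0], 0]
  ],
  "grip_force": 35
}}

```text
clock: 16.8
ee_pos: [482.2, 60.1, 75.3]
tcp_rot: [0.0, -0.707, 0.707, -0.0]
force: [-0.3, -0.0, -0.1]
opening: 87.5
```

{"name": "servo_tool", "arguments": {
  "plan": [
    [255, [0, 0, 0], 0],
    [255, [0, 0, 0], 0],
    [255, [0, 0, 0], 0],
    [255, [0, 0, 0], 0],
    [255, [0, 0, 0], 0],
    [255, [0, 0, 0], 0],
    [255, [0, 0, 0], 0],
    [255, [0, 0, 0], 0],
    [255, [0, 0, 0], 0],
    [255, [0, 0, 0], 0]
  ]
}}

```text
clock: 17.63
ee_pos: [481.2, 60.1, 74.6]
tcp_rot: [0.0, 0.707, -0.707, 0.0]
force: [0.4, 0.7, 1.9]
opening: 41.3
```

{"name": "servo_tool", "arguments": {
  "plan": [
    [255, [0, 0, -0.005], 0],
    [255, [0, 0, -0.015], 0],
    [255, [0, 0, -0.025], 0],
    [255, [0, 0, -0.03], 0],
    [255, [0, 0, -0.03], 0],
    [255, [0, 0, -0.03], 0],
    [255, [0, 0, -0.025], 0],
    [255, [0, 0, -0.01], 0],
    [255, [0, 0, 0], 0]
  ]
}}

```text
clock: 18.38
ee_pos: [482.3, 60.6, 247.0]
tcp_rot: [-0.002, 0.707, -0.707, 0.001]
force: [0.9, 1.0, -1.4]
opening: 41.7
```

{"name": "servo_tool", "arguments": {
  "plan": [
    [255, [0.008, -0.011, 0], 0],
    [255, [0.015, -0.022, 0], 0],
    [255, [0.017, -0.024, 0], 0],
    [255, [0.017, -0.024, 0], 0],
    [255, [0.017, -0.024, 0], 0],
    [255, [0.0155, -0.022, 0], 0],
    [255, [0.0125, -0.018, 0], 0],
    [255, [0.0077, -0.011, 0], 0],
    [255, [0, 0, 0.01], 0],
    [255, [0, 0, 0.02], 0],
    [255, [0, 0, 0.02], 0],
    [255, [0, 0, 0], 0]
  ]
}}

```text
clock: 19.38
ee_pos: [633.5, -49.4, 187.7]
tcp_rot: [-0.004, -0.707, 0.707, 0.004]
force: [-0.7, -0.2, -2.5]
opening: 41.1
```

{"name": "servo_tool", "arguments": {
  "plan": [
    [255, [0, 0, 0.02], 0],
    [255, [0, 0, 0.03], 0],
    [255, [0, 0, 0.025], 0],
    [255, [0, 0, 0.01], 0],
    [255, [0, 0, 0], 0],
    [255, [0, 0, 0], 0],
    [255, [0, 0, 0], 0]
  ]
}}

```text
clock: 19.97
ee_pos: [638.4, -49.4, 111.3]
tcp_rot: [-0.001, 0.707, -0.707, 0.001]
force: [-0.7, -0.0, -1.0]
opening: 41.3
```

{"name": "servo_tool", "arguments": {
  "plan": [
    [255, [0, 0, 0.01], 0],
    [255, [0, 0, 0.008], 0],
    [255, [0, 0, 0.004], 0],
    [255, [0, 0, 0.002], 0],
    [255, [0, 0, 0.001], 0],
    [255, [0, 0, 0], 0],
    [255, [0, 0, 0], 0]
  ]
}}

```text
clock: 20.55
ee_pos: [637.5, -49.5, 84.7]
tcp_rot: [-0.0, 0.707, -0.707, 0.0]
force: [-0.3, -0.4, -0.5]
opening: 40.9
```

{"name": "servo_tool", "arguments": {
  "plan": [
    [255, [0, 0, 0.001], 0],
    [255, [0, 0, 0], 0],
    [255, [0, 0, 0], 0]
  ]
}}

```text
clock: 20.8
ee_pos: [637.5, -49.6, 84.6]
tcp_rot: [-0.0, 0.707, -0.707, 0.0]
force: [-2.9, 0.7, 5.5]
opening: 41.6
```

Contact. Releasing, then moving to the yellow bottle.

{"name": "servo_tool", "arguments": {
  "plan": [
    [200, [0, 0, 0], 0],
    [120, [0, 0, 0], 0],
    [0, [0, 0, 0], 0],
    [0, [0, 0, 0], 0],
    [0, [0, 0, 0], 0],
    [0, [0, 0, 0], 0],
    [0, [0, 0, 0], 0],
    [0, [0, 0, 0], 0],
    [0, [0, 0, 0], 0]
  ]
}}

```text
clock: 21.55
ee_pos: [637.3, -49.6, 83.5]
tcp_rot: [0.0, 0.707, -0.707, -0.0]
force: [0.6, -0.5, -0.6]
opening: 85.8
```

{"name": "servo_tool", "arguments": {
  "plan": [
    [0, [0, 0, -0.01], 0],
    [0, [0, 0, -0.02], 0],
    [0, [0, 0, -0.03], 0],
    [0, [0, 0, -0.03], 0],
    [0, [0, 0, -0.03], 0],
    [0, [0, 0, -0.02], 0],
    [0, [0, 0, -0.01], 0]
  ]
}}

```text
clock: 22.13
ee_pos: [638.6, -49.6, 238.3]
tcp_rot: [-0.002, 0.707, -0.707, 0.002]
force: [1.3, 0.3, -0.1]
opening: 87.3
```

{"name": "servo_tool", "arguments": {
  "plan": [
    [0, [-0.016, 0.007, 0], 0],
    [0, [-0.032, 0.0137, 0], 0],
    [0, [-0.032, 0.0137, 0], 0],
    [0, [-0.032, 0.0137, 0], 0],
    [0, [-0.032, 0.0137, 0], 0],
    [0, [-0.032, 0.0137, 0], 0],
    [0, [-0.032, 0.0137, 0], 0],
    [0, [-0.032, 0.0137, 0], 0],
    [0, [-0.032, 0.0137, 0], 0],
    [0, [-0.032, 0.0137, 0], 0],
    [0, [-0.032, 0.0137, 0], 0],
    [0, [-0.0166, 0.0065, 0], 0]
  ]
}}

```text
clock: 23.13
ee_pos: [485.1, 305.7, 233.6]
tcp_rot: [-0.0, 0.708, -0.706, -0.0]
force: [0.8, -0.3, 0.5]
opening: 87.9
```

{"name": "servo_tool", "arguments": {
  "plan": [
    [0, [-0.008, 0.003, 0.02], 0],
    [0, [0, 0, 0.03], 0],
    [0, [0, 0, 0.02], 0],
    [0, [0, 0, 0], 0],
    [0, [0, 0, 0], 0],
    [0, [0, 0, 0], 0]
  ]
}}

```text
clock: 23.63
ee_pos: [484.4, 311.4, 164.9]
tcp_rot: [-0.001, 0.707, -0.707, 0.0]
force: [0.6, 0.3, -0.2]
opening: 87.8
```

```bash
python3 - <<'E'
from h import *
s=sensors.sense(); print(s["ee_pos"])
im=camera("wrist"); cv2.imwrite("pics/w5.png",im)
hsv=cv2.cvtColor(im,cv2.COLOR_BGR2HSV); H,S,V=[a.astype(int) for a in cv2.split(hsv)]
m=(abs(H-28)<7)&(S>130); m[235:]=0
for a,c,b in blobs(m,200): print(a,c,b,onz("wrist",*c,60,wristP(s)))
E
```

```text
[484.4 311.4 164.9]
1447 [279.2 201. ] [259 179  41  45] [484.5 310.2  60. ]
```

View pics/w5.png

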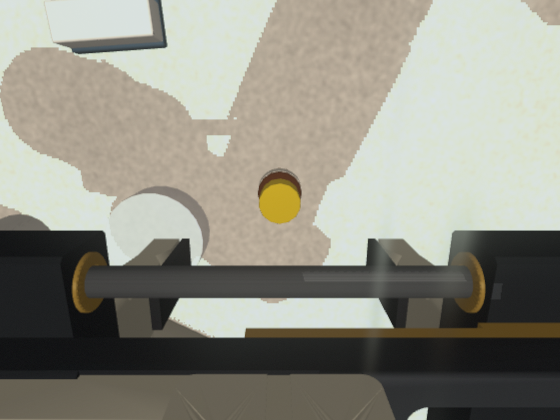

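Yellow is at (484.5,310). The round white tub is near the far finger, so I'll check its clearance.

```bash
python3 - <<'E'
from h import *
P=wristP(sensors.sense())
for p in [(205,240),(203,225),(190,265),(158,237)]: print(p,onz("wrist",*p,25,P))
for p in [(122,199),(130,198),(122,178),(135,193)]: print(p,onz("top",*p,25))
E
```

```text
(205, 240) [553.7 357.1  25. ]
(203, 225) [554.7 342.4  25. ]
(190, 265) [569.4 382.4  25. ]
(158, 237) [597.2 354.2  25. ]
(122, 199) [554.2 341.8  25. ]
(130, 198) [556.3 324.7  25. ]
(122, 178) [599.5 343.7  25. ]
(135, 193) [566.9 314.4  25. ]
```

The tub edge is about 7 mm from the open finger, so I'll half-close to ~60 mm before descending to z 34.

{"name": "servo_tool", "arguments": {
  "plan": [
    [80, [0.001, 0, 0.02], 0],
    [80, [0, 0, 0.02], 0],
    [80, [0, 0, 0.02], 0],
    [80, [0, 0, 0], 0],
    [80, [0, 0, 0], 0],
    [80, [0, 0, 0], 0]
  ],
  "grip_force": 30
}}

```text
clock: 24.18
ee_pos: [484.7, 310.8, 105.5]
tcp_rot: [-0.001, 0.707, -0.707, 0.0]
force: [0.3, -0.1, -0.4]
opening: 60.9
```

{"name": "servo_tool", "arguments": {
  "plan": [
    [80, [0, 0, 0.02], 0],
    [80, [0, 0, 0.02], 0],
    [80, [0, 0, 0.02], 0],
    [80, [0, 0, 0.008], 0],
    [80, [0, 0, 0.002], 0],
    [80, [0, 0, 0], 0],
    [80, [0, 0, 0], 0]
  ]
}}

```text
clock: 24.77
ee_pos: [484.5, 310.8, 35.0]
tcp_rot: [-0.001, 0.707, -0.707, 0.0]
force: [-0.2, 0.1, 0.4]
opening: 60.4
```

{"name": "servo_tool", "arguments": {
  "plan": [
    [255, [0, 0, 0], 0],
    [255, [0, 0, 0], 0],
    [255, [0, 0, 0], 0],
    [255, [0, 0, 0], 0],
    [255, [0, 0, 0], 0],
    [255, [0, 0, 0], 0],
    [255, [0, 0, 0], 0],
    [255, [0, 0, 0], 0],
    [255, [0, 0, 0], 0],
    [255, [0, 0, 0], 0]
  ]
}}

```text
clock: 25.6
ee_pos: [483.8, 310.2, 33.9]
tcp_rot: [-0.0, 0.707, -0.707, 0.0]
force: [-2.4, -1.6, 5.4]
opening: 33.5
```

{"name": "servo_tool", "arguments": {
  "plan": [
    [255, [0, 0, -0.005], 0],
    [255, [0, 0, -0.015], 0],
    [255, [0, 0, -0.025], 0],
    [255, [0, 0, -0.03], 0],
    [255, [0, 0, -0.03], 0],
    [255, [0, 0, -0.02], 0],
    [255, [0, 0, -0.01], 0],
    [255, [0, 0, 0], 0]
  ]
}}

```text
clock: 26.27
ee_pos: [484.5, 310.9, 171.0]
tcp_rot: [-0.002, 0.707, -0.707, -0.0]
force: [-0.0, 0.2, -1.0]
opening: 33.2
```

{"name": "servo_tool", "arguments": {
  "plan": [
    [255, [0.012, -0.0085, 0], 0],
    [255, [0.025, -0.018, 0], 0],
    [255, [0.027, -0.019, 0], 0],
    [255, [0.027, -0.019, 0], 0],
    [255, [0.027, -0.019, 0], 0],
    [255, [0.027, -0.019, 0], 0],
    [255, [0.025, -0.018, 0], 0],
    [255, [0.018, -0.0128, 0], 0],
    [255, [0.0126, -0.009, 0], 0],
    [255, [0, 0, 0.01], 0],
    [255, [0, 0, 0.02], 0],
    [255, [0, 0, 0], 0]
  ]
}}

```text
clock: 27.27
ee_pos: [622.9, 108.5, 132.9]
tcp_rot: [-0.003, -0.707, 0.708, 0.002]
force: [-1.7, -0.0, -3.3]
opening: 33.5
```

{"name": "servo_tool", "arguments": {
  "plan": [
    [255, [0, 0, 0.025], 0],
    [255, [0, 0, 0.025], 0],
    [255, [0, 0, 0.015], 0],
    [255, [0, 0, 0.01], 0],
    [255, [0, 0, 0], 0],
    [255, [0, 0, 0], 0],
    [255, [0, 0, 0], 0]
  ]
}}

```text
clock: 27.85
ee_pos: [626.7, 110.0, 64.6]
tcp_rot: [-0.001, 0.707, -0.707, 0.0]
force: [0.4, 0.6, -0.4]
opening: 33.2
```

{"name": "servo_tool", "arguments": {
  "plan": [
    [255, [0, 0, 0.01], 0],
    [255, [0, 0, 0.006], 0],
    [255, [0, 0, 0.002], 0],
    [255, [0, 0, 0.001], 0],
    [255, [0, 0, 0.001], 0],
    [255, [0, 0, 0], 0],
    [255, [0, 0, 0], 0]
  ]
}}

```text
clock: 28.43
ee_pos: [626.1, 109.4, 43.9]
tcp_rot: [-0.0, 0.707, -0.707, 0.0]
force: [-1.8, 1.0, 2.0]
opening: 33.3
```

{"name": "servo_tool", "arguments": {
  "plan": [
    [200, [0, 0, 0], 0],
    [120, [0, 0, 0], 0],
    [0, [0, 0, 0], 0],
    [0, [0, 0, 0], 0],
    [0, [0, 0, 0], 0],
    [0, [0, 0, 0], 0],
    [0, [0, 0, 0], 0],
    [0, [0, 0, 0], 0],
    [0, [0, 0, 0], 0]
  ]
}}

```text
clock: 29.18
ee_pos: [626.0, 109.5, 43.5]
tcp_rot: [-0.0, 0.707, -0.707, -0.0]
force: [-0.5, -0.5, -0.3]
opening: 80.9
```

{"name": "servo_tool", "arguments": {
  "plan": [
    [0, [0, 0, -0.01], 0],
    [0, [0, 0, -0.02], 0],
    [0, [0, 0, -0.03], 0],
    [0, [0, 0, -0.03], 0],
    [0, [0, 0, -0.03], 0],
    [0, [0, 0, -0.03], 0],
    [0, [0, 0, -0.03], 0],
    [0, [0, 0, -0.03], 0],
    [0, [0, 0, -0.02], 0],
    [0, [0, 0, 0], 0]
  ]
}}

```text
clock: 30.02
ee_pos: [628.0, 109.7, 280.3]
tcp_rot: [-0.004, 0.707, -0.707, 0.002]
force: [-0.1, 0.3, 0.0]
opening: 87.8
```

{"name": "servo_tool", "arguments": {
  "plan": [
    [0, [-0.015, 0.005, 0], 0],
    [0, [-0.035, 0.015, 0], 0],
    [0, [-0.035, 0.015, 0], 0],
    [0, [-0.035, 0.015, 0], 0],
    [0, [-0.035, 0.015, 0], 0],
    [0, [-0.035, 0.015, 0], 0],
    [0, [-0.035, 0.015, 0], 0],
    [0, [-0.02, 0.01, 0], 0],
    [0, [0, 0, 0], 0],
    [0, [0, 0, 0], 0],
    [0, [0, 0, 0], 0]
  ]
}}

```text
clock: 30.93
ee_pos: [520.9, 354.2, 273.8]
tcp_rot: [0.0, 0.707, -0.707, 0.0]
force: [0.3, -0.2, -0.3]
opening: 87.3
```

```bash
python3 - <<'E'
from h import *
s=sensors.sense(); print(s["ee_pos"],s["clock"])
t=camera("top"); cv2.imwrite("pics/t6.png",t); cv2.imwrite("pics/s6.png",camera("side")); cv2.imwrite("pics/w6.png",camera("wrist"))
hsv=cv2.cvtColor(t,cv2.COLOR_BGR2HSV); H,S,V=[a.astype(int) for a in cv2.split(hsv)]
roi=np.zeros(H.shape,bool); roi[120:195,205:365]=1
for n,m,z in [("yellow",(abs(H-28)<7)&(S>150),70),("blue",(abs(H-112)<12)&(S>130),90),("purple",(H>130)&(H<165)&(S>80),110),("dark",(t.max(2)<85)&(t[...,2].astype(int)-t[...,0]<12),130)]:
    for a,c,b in blobs(m&roi,100): print(n,a,c,b,onz("top",*c,z))
E
```

```text
[520.9 354.2 273.8] 30.9333
yellow 220 [227.5 160. ] [220 152  16  17] [625.5 110.8  70. ]
blue 270 [266.6 154.5] [258 146  19  18] [631.   30.8  90. ]
purple 369 [307.6 148.9] [297 139  22  21] [636.  -48.5 110. ]
dark 2765 [292.9 161.2] [205 131 160  56] [607.6 -20.2 130. ]
dark 162 [235.6 168.6] [220 154  25  25] [594.6  86.  130. ]
```

View pics/t6.png

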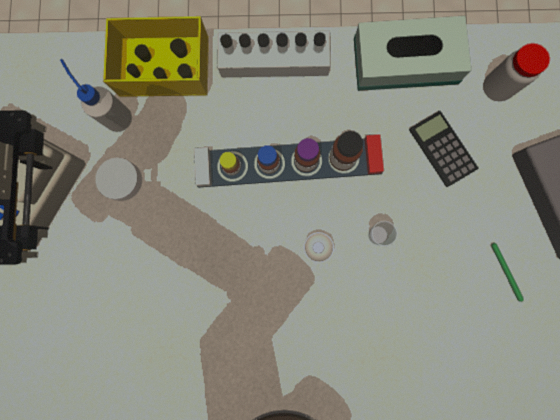

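View pics/s6.png

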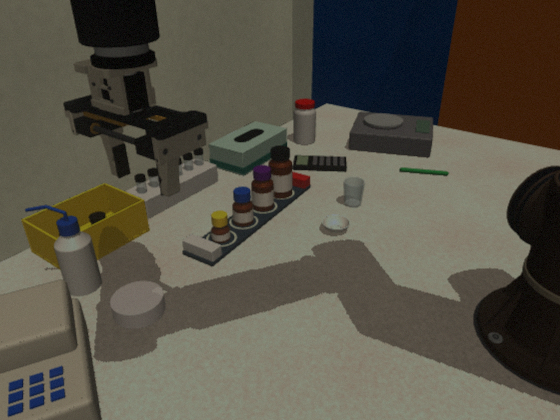

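All four bottles are upright on their rings in order, and the beaker is at (382,232), where it started. Handing in.

```bash
python3 -c "
from rig import r; r.job_done()"
```

```text
the job is handed in; nothing more can be done
```

The four bottles now stand upright on the rings: black (tallest) next to the red block, then purple, blue and yellow. I handed the job in at about 31 s.

| Bottle | Measured from the top camera (x, y in mm) | Ring centre (x, y in mm) |
|---|---|---|
| Yellow | (625.5, 110.8) | (626.8, 110.2) |
| Blue | (631.0, 30.8) | (632, 30.4) |
| Purple | (636.0, -48.5) | (637.5, -49.6) |
| Black | (640, -126), see below | (643, -129.6) |

- **Centring:** yellow, blue and purple measure within about 2 mm of their rings.
- **Black bottle:** in the final picture its colour mask merged with the dark mat and gave no usable reading. The value above is from the check after it was placed, about 5 mm off centre, and probably includes some cap side. The gripper released it at (643, -130). By eye it is upright on its ring in the final top and side views.
- **Beaker:** by eye in the pictures it stands upright at its starting spot.
- **Forces:** the highest I read after any move was about 7 N, as bottles touched the mat.

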